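# Tip a finished front panel out of its drilling nest

## Robot

A 7-joint arm with a two-finger parallel gripper is mounted at the origin on a cart in front of the work surface, level with it; the furniture and walls round the work are solid. World frame = base frame: x ahead of the robot, y to its left, z up, the work surface at z = 0. Lengths are in m, angles in rad, forces in N, time in s.
With the tool pointing down it reaches from about 0.35 to 0.9 m from the base axis. Payload 8.1 kg.
Tool frame: the origin (TCP) lies midway between the tips of the shut fingers; the grasp point (between the pads) lies arm.tcp_to_grasp behind it (arm.tcp_to_grasp is the distance from the TCP to the grasp point, in m); z points along the fingers, y is the line along which they close (so a half turn about z gives the same grasp; the last joint's range is limited). The gripper opens to 92 mm and grips with 3 to 60 N. Pads are 19 mm wide; open, the fingers measure 130 mm over their backs; the gripper's body (75 mm by 190 mm) begins 47 mm behind the grasp point.
Start: joints at [-1.234, 0.434, 0.025, 1.573, -0.012, 1.134, -0.075], TCP at [0.266, 0.566, 0.227] pointing down, gripper open.
Joint ranges: [-2.62, 2.62], [-0.44, 2.09], [-1.27, 1.32], [0.08, 2.57], [-1.32, 4.46], [0.12, 2], [-2.74, 2.74]. Speed limits (rad/s): [2.22, 2.22, 3.01, 3.01, 3.14, 3.14, 3.14].

## Interface

Orientations are given as a rotation vector (axis times angle).
In Python, from cell import observe, get_image, arm gives the robot as it stands. The module is installed in compiled form; this text tells all that it offers.
- The arm moves only by the tool drive_tool, never from a script. Its argument "steps" is a list of rows, each a list of 5 numbers: the closure, from 0 (fully open) to 1 (shut), then the shift along the world's x, y, z in mm, then the turn about the world's z in rad. In form: [[hand, x, y, z, roll], ...]. A call has 1 to 20 rows; each row shifts and turns the commanded pose from where the row before left it; what a row does not reach is not made up. A row lasts 1/12 s, in which the tool goes at most 41.7 mm and 7.16 degrees, less where a joint would pass 70% of its speed; a pose out of reach is approached as far as the arm can. A call with a gripper value outside its range is refused whole. The fingers move at their own pace and stop on an object; "grip_force" is the grip in N (left out, the last holds). Time passes only in rows, so rows that do not move let the fingers close. It gives the time, the measured TCP pose, the force, the opening and the grip force at its end, in the units of the state.
- observe(): the state, without advancing time (a new reading comes with each control period).
- get_image(name): name is "side" or "top"; returns a dict with "image" (384x512x3 uint8, red, green, blue), "vfov" (degrees; the focal length in pixels is half the picture's height over the tangent of half this angle, whatever the lens; pixels are square), "cx", "cy" (the principal point, pixels), "xyz" and "attitude" of the camera in the world. Camera axes: x right, y down, z forward; pixel columns grow to the right and rows downward; lengths in m; the calibration is good to about 2 mm. A picture is of the moment at which its call begins. There is no depth.
- arm.sign_off(): hands the job in; it is judged then, once.
The state is a dict: "clock": time; "joints": joint angles; "dq": joint speeds; "joint_efforts": joint torques, N m; "position": TCP position; "ee_rot": TCP orientation; "force": force on the tool from outside, world axes, zero at the start; "ft_torque": the same for the moment, N m; "width": opening from 0.0 (shut) to 1.0 (fully open); "gripper_force": force on a finger pad.
Only numpy, scipy, OpenCV 4.12 (cv2) and the standard library are available. Lean on these libraries where they do the work, as an engineer would, in place of code of your own. Each camera call takes 0.05 s, during which the arm holds its last target. There are 200 camera calls.

## Task

The aluminium front panel lies flush in the blue drilling nest, where it cannot be gripped: press its thumb end (between the yellow strips) all the way down so that the other end tips up, then take it by the raised end and lay it flat, face up, across the two rubber-topped bars of the wooden rack, roughly centred and square to the bars. Lay it down and let go rather than dropping it, and leave the other things on the bench where they are.

Things in the scene. Friction and masses are not known exactly. Their poses are not given: they have to be found in the camera images.
- panel: aluminium front panel, a flat bar 160 (its x) x 50 (its y) x 5 mm (z) with black openings drawn on its face, about 0.11 kg. Origin: centre of its underside; z up out of its face. It starts flat in the blue nest, face up and flush with the nest's top (underside 49 mm above the bench). Its -x end is the thumb end
- press_spot (a point): point on the panel's upper face, in the middle of its width, 17 mm in from its thumb (-x) end: the place to press
- nest: blue drilling nest, 190 (x) x 100 (y) x 54 mm high, fixed. Origin: centre of its underside, z up, x along the panel. The panel lies in a pocket 54 mm wide between side walls 23 mm thick; a wall 13 mm thick closes the +x end, the -x (thumb) end is open, with a yellow strip on each side wall beside the place to press
- pivot (a point): middle of the axis of the steel cradle that carries the panel, at x = -15 mm, z = 46 mm of the nest; the axis lies along the nest's y. The cradle is 36 mm wide, reaches from the panel's thumb end to 52 mm beyond this axis, and has a 4 mm lip that keeps the panel from sliding off at the thumb end. The well below is free
- cradle (a joint): tilt of the cradle, rad: 0 flat, 0.5 fully tipped (stop): thumb end down, far (+x) end up. 3 to 4 N on the press spot tips it; a stiff hinge, it stays where it is left. Fully tipped, the face has sunk about 25 mm below the place pressed, and the panel's far end stands about 45 mm above the nest's top, free at both sides and below
- rack: wooden rack, base 200 (x) x 140 (y) x 6 mm, fixed, with two parallel bars with black rubber tops lying along its y, at x = -30 and +30 mm, each 16 mm wide, 120 mm long, tops 28 mm above the bench. Origin: centre of its underside, z up
- masking_tape: blue roll of tape lying flat, 78 mm across, 25 mm high; a bystander. Origin: about the centre of its underside
- stepper_motor: stepper motor standing shaft up, 42x42x59 mm; a bystander. Origin: about the centre of its underside
- needle_pliers: pliers with red handles, lying flat, 68x177x16 mm; a bystander. Origin: about the centre of its underside
- dev_board: blue bare circuit board on stand-offs, 53x71x19 mm; a bystander. Origin: about the centre of its underside

How it is judged:
By the outcome, as a careful person would: the job done as asked, in the order asked, and still so for the second after the job is handed in, with the robot touching nothing.
It also fails if it takes over 51 s, if anything falls off the work surface, if the arm or the gripper's body presses on something with over 40 N, if the wrist force passes 120 N, or if a joint passes its speed limit or range.

## Working session

There is one attempt and no reset: what is moved stays moved. The work goes in short steps, Python scripts to look and compute and a tool call to move; the robot and the scene stay as the last step left them, time stands still between calls to the robot, and variables do not carry over. Pictures are saved under pics/ and viewed, at most 10 in all, crops included, and the job is handed in when it is done.

Besides the shell and the picture viewer there is one more tool, called after ">>>" by a JSON object that holds its "fn" and its "kwargs", one argument or row to a line. drive_tool: Moves the arm, as the interface text tells. Its arguments: {"type":"object","properties":{"steps":{"type":"array"},"grip_force":{"type":"number"}},"required":["steps"]}

```bash
mkdir -p pics
python3 - <<'E'
from cell import observe,get_image,arm
import cv2
o=observe();print(o, arm.tcp_to_grasp)
for n in("top","side"):
    g=get_image(n);cv2.imwrite(f"pics/{n}0.png",g["image"][:,:,::-1])
    print({k:v for k,v in g.items() if k!="image"})
E
```

```text
{'clock': 0.0, 'joints': array([-1.23360134,  0.43521678,  0.02496535,  1.57412792, -0.01158809,
        1.13397917, -0.07506564]), 'dq': array([-2.09611713e-03, -8.64504911e-04,  1.01565201e-03,  2.81409588e-03,
        9.06155267e-04,  7.13013553e-04, -8.10886301e-05]), 'joint_efforts': array([-4.52731610e-04, -6.67864537e+01,  9.84599032e-01, -3.14461005e+01,
       -6.06590370e-02,  4.26345645e-02,  1.65691072e-04]), 'position': array([0.26592624, 0.56502686, 0.22593681]), 'ee_rot': array([-6.85267671e-01, -3.06574137e+00,  2.47258183e-03]), 'force': array([-0.11373442,  0.44425579,  0.16111831]), 'ft_torque': array([ 0.00941929,  0.02987135, -0.0138214 ]), 'gripper_force': 0.0, 'width': 0.9981564653784233} 0.0188
{'vfov': 44.19738069588512, 'cx': 254.54211708984064, 'cy': 190.40739961771, 'xyz': array([ 0.44505242, -0.02602485,  1.58414363]), 'attitude': array([-2.16284039,  2.18030338, -0.10841897])}
{'vfov': 42.80643766290692, 'cx': 259.33145587119424, 'cy': 191.03319897136285, 'xyz': array([0.11943272, 1.31526417, 0.9459383 ]), 'attitude': array([-0.43282623,  2.57202627, -1.45541317])}
```

View pics/top0.png

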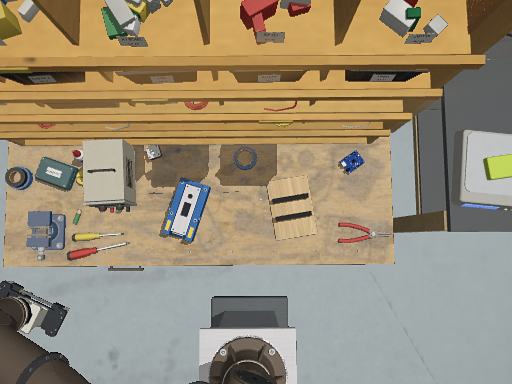

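View pics/side0.png

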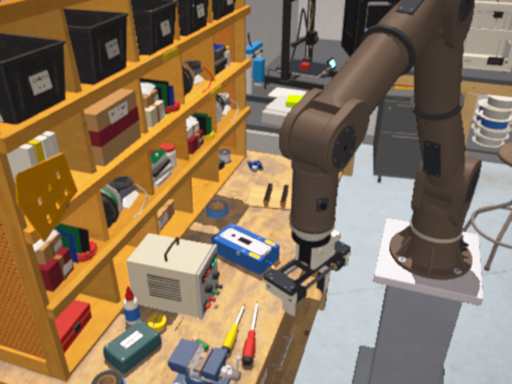

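The top view shows the blue nest at about (185,210), with its yellow thumb strips on the robot side (lower in the image). The rack is at (292,207), with the tape, board and pliers away to the side. Next I localise the nest and rack by colour.

```bash
cat > h.py <<'E'
import numpy as np,cv2
from scipy.spatial.transform import Rotation as R
def cam(g):
    f=g["image"].shape[0]/2/np.tan(np.radians(g["vfov"]/2));return f,R.from_rotvec(g["attitude"]).as_matrix(),np.array(g["xyz"])
def unproj(g,uv,z):
    f,M,c=cam(g);uv=np.atleast_2d(uv).astype(float)
    d=np.c_[(uv[:,0]-g["cx"])/f,(uv[:,1]-g["cy"])/f,np.ones(len(uv))]@M.T
    return c+d*((z-c[2])/d[:,2])[:,None]
def proj(g,P):
    f,M,c=cam(g);p=(np.atleast_2d(P)-c)@M
    return np.c_[p[:,0]/p[:,2]*f+g["cx"],p[:,1]/p[:,2]*f+g["cy"]]
def rect(mask,g,z):
    v,u=np.nonzero(mask);P=unproj(g,np.c_[u,v],z)[:,:2]
    (c,s,a)=cv2.minAreaRect((P*1000).astype(np.float32));return np.round(c,1),np.round(s,1),round(a,1)
E
python3 - <<'E'
from h import *
from cell import get_image
g=get_image("top");im=g["image"];hsv=cv2.cvtColor(im,cv2.COLOR_RGB2HSV)
roi=np.zeros(im.shape[:2],np.uint8);roi[170:255,150:220]=1
H,S,V=[hsv[...,i].astype(int) for i in range(3)]
def big(m):
    n,l,s,_=cv2.connectedComponentsWithStats(m.astype(np.uint8));o=np.argsort(-s[1:,4])+1;return [l==i for i in o[:3]],s[o[:3],4]
blue,_=big((H>95)&(H<130)&(S>110)&(roi>0)); print("nest",rect(blue[0],g,.054))
pan,_=big((S<60)&(V>150)&(roi>0)); print("panel",rect(pan[0],g,.054))
yel,n=big((H>20)&(H<35)&(S>190)&(V>150)&(roi>0))
for y in yel: print("yel",rect(y,g,.054),y.sum())
r2=np.zeros_like(roi);r2[175:240,265:320]=1
b,n=big((V<70)&(r2>0)); 
for y in b[:2]: print("bar",rect(y,g,.028),y.sum())
w,n=big((V>150)&(S>60)&(r2>0));print("rack",rect(w[0],g,.006))
c=np.hstack([cv2.resize(im[170:250,150:220],None,fx=5.5,fy=5.5,interpolation=2),cv2.resize(im[170:250,260:330],None,fx=5.5,fy=5.5,interpolation=2)])
cv2.imwrite("pics/crop.png",c[:,:,::-1])
E
```

```text
nest (array([536.8, 193.5]), array([104. , 188.5]), 71.7)
panel (array([535. , 196.7]), array([ 49.4, 164.3]), 71.8)
bar (array([ 572.1, -145. ]), array([ 14.7, 118. ]), 9.0) 156
bar (array([ 513.8, -155.6]), array([ 14., 117.]), 9.0) 152
rack (array([ 544.8, -154.2]), array([181.7, 214.6]), 89.4)
```

View pics/crop.png

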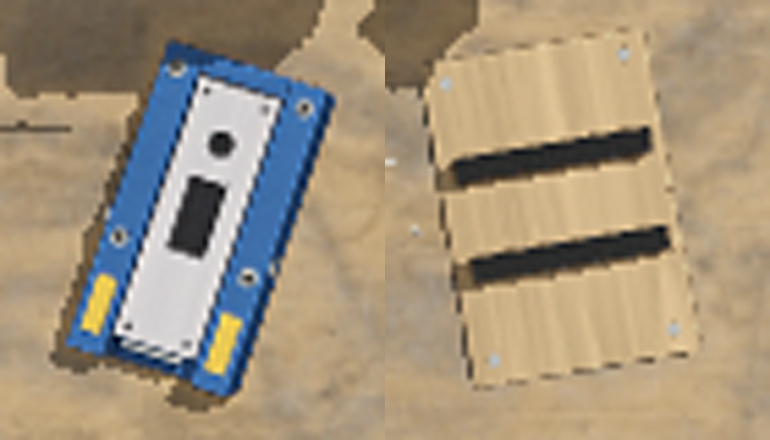

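The crop shows the panel lying along the nest, thumb end at lower left, and the two black bars parallel. From the fits:

| Item | Centre (mm) | Yaw |
|---|---|---|
| Panel | about (536, 196) | -18.3° |
| Rack | about (543, -150) | +9.5° |

I move above the press spot with the fingers shut.

>>> {"fn": "drive_tool", "kwargs": {
  "steps": [
    [1, 15, -25, 0, 0.0086],
    [1, 15, -25, 0, 0.0086],
    [1, 15, -25, 0, 0.0086],
    [1, 15, -25, 0, 0.0086],
    [1, 15, -25, 0, 0.0086],
    [1, 15, -25, 0, 0.0086],
    [1, 15, -25, 0, 0.0086],
    [1, 15, -25, 0, 0.0086],
    [1, 15, -25, 0, 0.0086],
    [1, 15, -25, 0, 0.0086],
    [1, 15, -25, 0, 0.0086],
    [1, 15, -25, 0, 0.0086],
    [1, 15, -25, -20, 0.0086],
    [1, 13, -24, -25, 0.0086],
    [1, 0, 0, -30, 0],
    [1, 0, 0, -30, 0],
    [1, 0, 0, -30, 0],
    [1, 0, 0, 0, 0],
    [1, 0, 0, 0, 0]
  ],
  "grip_force": 40
}}

```text
clock: 1.73
position: [0.4731, 0.2159, 0.091]
ee_rot: [-0.499, -3.099, 0.004]
force: [-0.5, 0.2, -0.4]
width: 0.005
gripper_force: 0.0
```

Run:
```python
from h import *
from cell import get_image
out=[]
for n,(u,v) in (("top",(185,210)),("side",(250,245))):
    g=get_image(n);im=g["image"].copy()
    c=np.array([536,196]);a=np.radians(-18.3);M=np.array([[np.cos(a),-np.sin(a)],[np.sin(a),np.cos(a)]])
    P=lambda q,z:np.c_[(c+np.array(q)@M.T)/1000,np.full(len(q),z/1000)]
    s=7;x0,y0=u-28,v-38
    big=cv2.resize(im[y0:y0+76,x0:x0+56],None,fx=s,fy=s,interpolation=2)
    for q in ([[-80,-25],[80,-25],[80,25],[-80,25]],[[-95,-50],[95,-50],[95,50],[-95,50]]):
        uv=((proj(g,P(q,54))-[x0,y0]+.5)*s).astype(int);cv2.polylines(big,[uv],True,(255,0,0),1)
    out.append(big)
cv2.imwrite("pics/chk1.png",np.hstack(out)[:,:,::-1])
```

```text
(no output)
```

View pics/chk1.png

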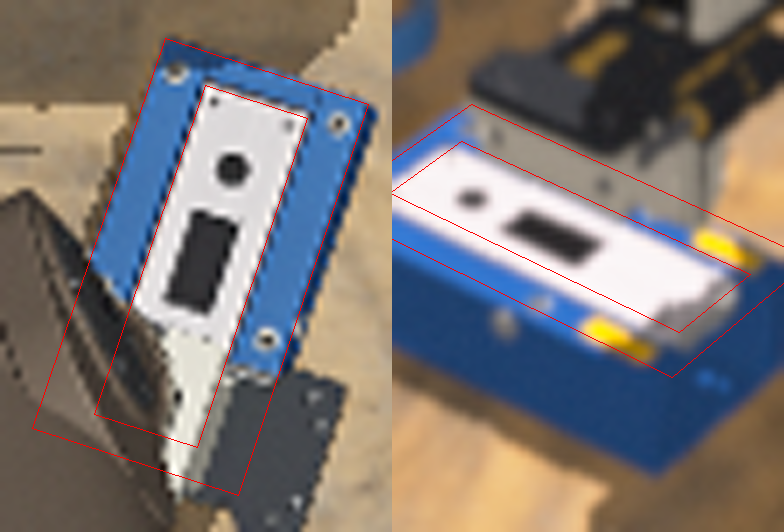

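The top overlay fits to about 2 mm, but the side overlay is 2–3 px off. I cross-check the side camera against the hand's known position and refit the panel from it.

Run:
```python
from h import *
from cell import get_image,observe
g=get_image("side");im=cv2.imread("pics/side0.png")[:,:,::-1].copy();hsv=cv2.cvtColor(im,cv2.COLOR_RGB2HSV)
m=(hsv[...,1]<50)&(hsv[...,2]>170);r=np.zeros_like(m);r[225:275,205:285]=1
n,l,s,_=cv2.connectedComponentsWithStats((m&r).astype(np.uint8));k=np.argmax(s[1:,4])+1
print("panel side",rect(l==k,g,.054),s[k])
out=[]
for n,s in (("top",6),("side",6)):
    g=get_image(n);im=g["image"].copy();p=observe()["position"]
    a=np.radians(71.7);y=np.array([np.cos(a),np.sin(a),0]);x=np.array([y[1],-y[0],0])
    # tip corners 38(y) x 19(x)
    Q=[p+i*.019*y+j*.0095*x for i,j in((-1,-1),(1,-1),(1,1),(-1,1))]
    uv=proj(g,Q);c=uv.mean(0).astype(int);x0,y0=c[0]-32,c[1]-45
    big=cv2.resize(im[y0:y0+80,x0:x0+64],None,fx=s,fy=s,interpolation=2)
    cv2.polylines(big,[((uv-[x0,y0]+.5)*s).astype(int)],True,(255,0,0),1);out.append(big);print(n,x0,y0)
cv2.imwrite("pics/chk2.png",np.hstack(out)[:,:,::-1])
```

```text
panel side (array([538.8, 205.3]), array([ 64. , 167.4]), 74.3) [220 228  52  28 534]
top 144 183
side 231 192
```

View pics/chk2.png

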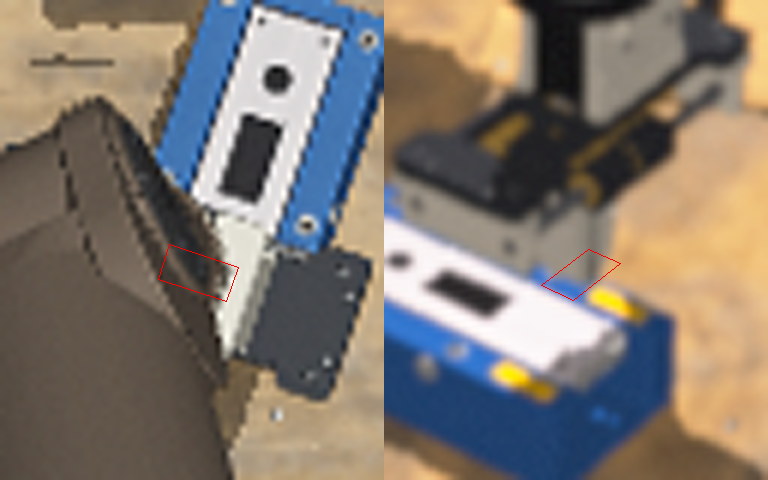

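Run:
```python
from h import *
from cell import get_image
g=get_image("side");t=get_image("top")
a=cv2.resize(g["image"][130:290,190:350],None,fx=3.7,fy=3.7,interpolation=2)
b=cv2.resize(t["image"][190:290,120:152+80][:, :34*3],None,fx=2,fy=2)
cv2.imwrite("pics/s3.png",a[:,:,::-1])
```

```text
(no output)
```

View pics/s3.png

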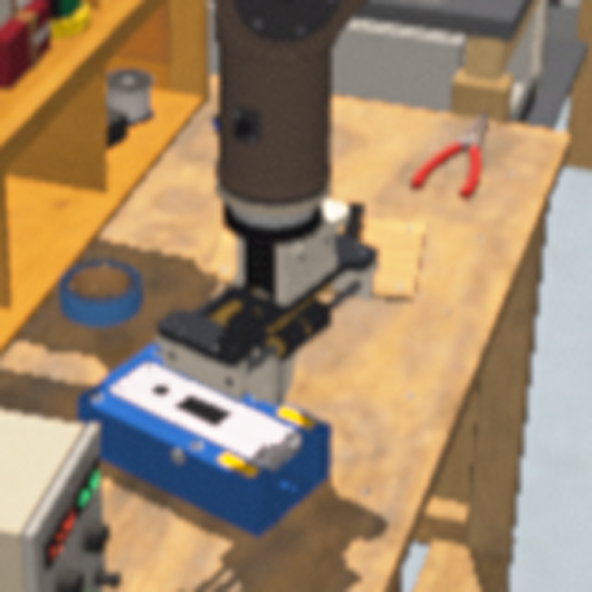

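The side view shows the hand above the press spot, consistent within a few mm: the strips are at crop (240,465) and (295,415), and the body's long axis runs across the nest as intended. I press down in short steps.

>>> {"fn": "drive_tool", "kwargs": {
  "steps": [
    [1, 1, 2, -10, 0],
    [1, 0, 0, -10, 0],
    [1, 0, 0, -10, 0],
    [1, 0, 0, -4, 0],
    [1, 0, 0, -4, 0],
    [1, 0, 0, -3, 0],
    [1, 0, 0, -3, 0],
    [1, 0, 0, -3, 0],
    [1, 0, 0, 0, 0]
  ]
}}

```text
clock: 2.83
position: [0.4748, 0.2184, 0.0443]
ee_rot: [-0.499, -3.101, 0.001]
force: [-0.5, 0.1, 0.9]
width: 0.007
gripper_force: 0.5
```

>>> {"fn": "drive_tool", "kwargs": {
  "steps": [
    [1, 0, 0, -2, 0],
    [1, 0, 0, -2, 0],
    [1, 0, 0, -1, 0],
    [1, 0, 0, -1, 0],
    [1, 0, 0, 0, 0]
  ]
}}

```text
clock: 3.25
position: [0.4756, 0.2185, 0.0388]
ee_rot: [0.5, 3.101, 0.0]
force: [-0.1, -1.2, 2.6]
width: 0.004
gripper_force: 1.1
```

>>> {"fn": "drive_tool", "kwargs": {
  "steps": [
    [1, 0, 0, -1, 0],
    [1, 0, 0, -1, 0],
    [1, 0, 0, -1, 0],
    [1, 0, 0, 0, 0]
  ]
}}

```text
clock: 3.58
position: [0.4755, 0.2187, 0.0357]
ee_rot: [0.5, 3.101, 0.001]
force: [-0.4, -1.2, 1.7]
width: 0.006
gripper_force: 1.0
```

>>> {"fn": "drive_tool", "kwargs": {
  "steps": [
    [1, 0, 0, -1, 0],
    [1, 0, 0, -1, 0],
    [1, 0, 0, 0, 0]
  ]
}}

```text
clock: 3.83
position: [0.4753, 0.2188, 0.0337]
ee_rot: [0.499, 3.101, 0.001]
force: [0.4, -0.2, 2.4]
width: 0.001
gripper_force: 1.1
```

>>> {"fn": "drive_tool", "kwargs": {
  "steps": [
    [1, 0, 0, -1, 0],
    [1, 0, 0, -1, 0],
    [1, 0, 0, 0, 0]
  ]
}}

```text
clock: 4.08
position: [0.4754, 0.2188, 0.0318]
ee_rot: [0.499, 3.101, 0.001]
force: [-0.1, -1.0, 6.4]
width: 0.003
gripper_force: 2.4
```

>>> {"fn": "drive_tool", "kwargs": {
  "steps": [
    [1, 0, 0, -1, 0],
    [1, 0, 0, -1, 0],
    [1, 0, 0, 0, 0]
  ]
}}

```text
clock: 4.33
position: [0.4758, 0.2188, 0.0309]
ee_rot: [0.5, 3.1, 0.002]
force: [-4.0, -2.3, 21.2]
width: 0.004
gripper_force: 9.6
```

The force rose sharply to 21 N, so the cradle is at its stop. I retreat straight up and open.

>>> {"fn": "drive_tool", "kwargs": {
  "steps": [
    [1, 0, 0, 5, 0],
    [1, 0, 0, 10, 0],
    [1, 0, 0, 20, 0],
    [1, -10, 0, 30, 0],
    [0.2, -30, 10, 30, 0],
    [0, -30, 10, 20, 0],
    [0, -30, 10, 10, 0],
    [0, -30, 10, 0, 0],
    [0, -30, 10, 0, 0],
    [0, 0, 0, 0, 0]
  ]
}}

```text
clock: 5.17
position: [0.3108, 0.2693, 0.1536]
ee_rot: [-0.49, -3.1, 0.001]
force: [-0.5, 0.4, -0.7]
width: 0.392
gripper_force: 0.0
```

Run:
```python
from h import *
from cell import get_image
out=[]
c=np.array([536.5,197]);a=np.radians(-18.3);M=np.array([[np.cos(a),-np.sin(a)],[np.sin(a),np.cos(a)]])
def W(d,h,y): # along panel from pivot, height above pivot, lateral -> world
    t=.5;x=-15+d*np.cos(t)-h*np.sin(t);z=46+d*np.sin(t)+h*np.cos(t);return np.r_[(c+M@[x,y])/1000,z/1000]
print("grasp d=73",W(73,5.5,0))
Q=[W(-65,8,-25),W(95,8,-25),W(95,8,25),W(-65,8,25)]
for n in("top","side"):
    g=get_image(n);im=g["image"];uv=proj(g,Q);k=uv.mean(0).astype(int);x0,y0=k[0]-32,k[1]-40;s=6
    big=cv2.resize(im[y0:y0+80,x0:x0+64],None,fx=s,fy=s,interpolation=2)
    cv2.polylines(big,[((uv-[x0,y0]+.5)*s).astype(int)],True,(255,0,0),1);out.append(big)
cv2.imwrite("pics/chk4.png",np.hstack(out)[:,:,::-1])
```

```text
grasp d=73 [0.58057868 0.18242237 0.08582477]
```

View pics/chk4.png

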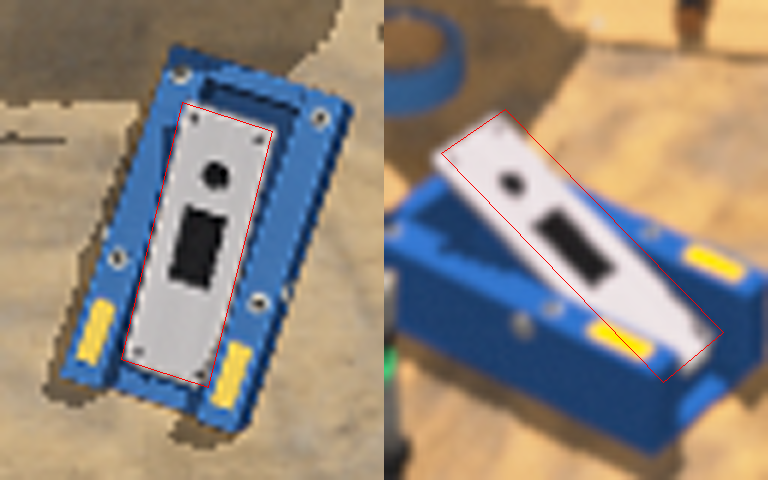

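Fully tipped: the panel matches the model outline within about 1 px in the top view and 2 px in the side view, with the far end free. Next I go above the raised end with the fingers open.

>>> {"fn": "drive_tool", "kwargs": {
  "steps": [
    [0, 30, -10, 5, 0],
    [0, 30, -10, 5, 0],
    [0, 30, -10, 0, 0],
    [0, 30, -10, 0, 0],
    [0, 30, -10, 0, 0],
    [0, 30, -10, 0, 0],
    [0, 30, -10, 0, 0],
    [0, 30, -10, 0, 0],
    [0, 30, -7, 0, 0],
    [0, 0, 0, 0, 0],
    [0, 0, 0, 0, 0],
    [0, 0, 0, 0, 0]
  ],
  "grip_force": 50
}}

```text
clock: 6.27
position: [0.5864, 0.1801, 0.1628]
ee_rot: [-0.502, -3.1, 0.001]
force: [-0.6, 0.7, -0.2]
width: 0.999
gripper_force: 0.0
```

>>> {"fn": "drive_tool", "kwargs": {
  "steps": [
    [0, -5, 2, -20, 0],
    [0, 0, 0, -25, 0],
    [0, 0, 0, -20, 0],
    [0, 0, 0, -15, 0],
    [0, 0, 0, -10, 0],
    [0, 0, 0, -5, 0],
    [0, 0, 0, 0, 0],
    [0.2, 0, 0, 0, 0],
    [0.3, 0, 0, 0, 0],
    [0.4, 0, 0, 0, 0],
    [1, 0, 0, 0, 0],
    [1, 0, 0, 0, 0],
    [1, 0, 0, 0, 0],
    [1, 0, 0, 0, 0],
    [1, 0, 0, 0, 0]
  ]
}}

```text
clock: 7.52
position: [0.5815, 0.1832, 0.0686]
ee_rot: [0.5, 3.101, 0.0]
force: [0.1, 0.2, 0.9]
width: 0.534
gripper_force: 50.0
```

Gripped: the opening is about 49 mm, matching the panel's 50 mm width. Lift.

>>> {"fn": "drive_tool", "kwargs": {
  "steps": [
    [1, 0, 0, 3, 0],
    [1, 0, 0, 6, 0],
    [1, 0, 0, 10, 0],
    [1, 0, 0, 15, 0],
    [1, 0, 0, 20, 0],
    [1, 0, 0, 20, 0],
    [1, 0, 0, 15, 0],
    [1, 0, 0, 6, 0],
    [1, 0, 0, 0, 0],
    [1, 0, 0, 0, 0]
  ]
}}

```text
clock: 8.35
position: [0.5813, 0.1831, 0.1634]
ee_rot: [0.5, 3.101, 0.0]
force: [-0.4, -1.0, -1.0]
width: 0.533
gripper_force: 50.0
```

>>> {"fn": "drive_tool", "kwargs": {
  "steps": [
    [1, 1, -8, 0, 0.012],
    [1, 1, -15, 0, 0.023],
    [1, 1, -22, 0, 0.035],
    [1, 1, -26, 0, 0.04],
    [1, 1, -27, 0, 0.04],
    [1, 2, -27, 0, 0.04],
    [1, 2, -27, 0, 0.04],
    [1, 2, -27, 0, 0.04],
    [1, 1, -27, 0, 0.04],
    [1, 1, -27, 0, 0.04],
    [1, 1, -27, 0, 0.04],
    [1, 1, -26, 0, 0.04],
    [1, 1, -22, 0, 0.032],
    [1, 1, -13, 0, 0.023],
    [1, 1, -5, 0, 0],
    [1, 0, 0, 0, 0],
    [1, 0, 0, 0, 0]
  ]
}}

```text
clock: 9.77
position: [0.5991, -0.1422, 0.1627]
ee_rot: [0.259, -3.13, -0.002]
force: [0.1, 0.2, -1.5]
width: 0.533
gripper_force: 50.0
```

Run:
```python
from h import *
from cell import get_image
out=[]
for n,(u,v) in (("top",(292,205)),("side",(270,165))):
    g=get_image(n);im=g["image"];s=5.5
    out.append(cv2.resize(im[v-45:v+45,u-35:u+35],None,fx=s,fy=s,interpolation=2))
cv2.imwrite("pics/chk5.png",np.hstack(out)[:,:,::-1])
```

```text
(no output)
```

View pics/chk5.png

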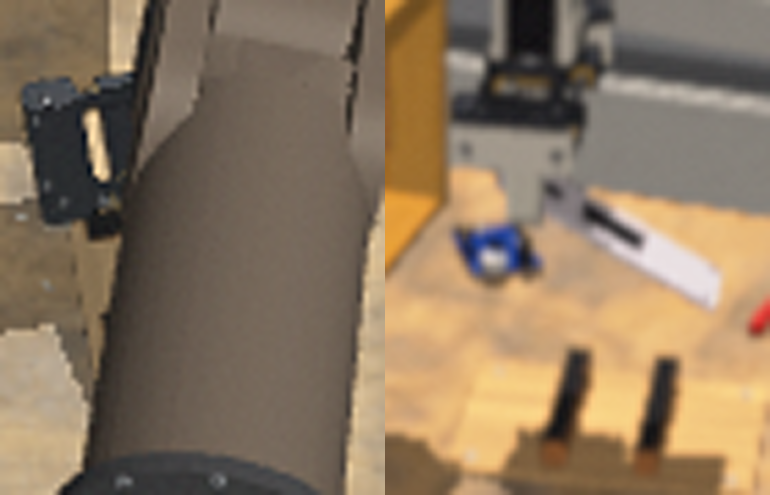

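The panel is held at about 28° tilt, thumb end low and square to the rack. I lower it so the thumb side meets the near bar first and the panel rotates flat in the grip.

>>> {"fn": "drive_tool", "kwargs": {
  "grip_force": 30,
  "steps": [
    [1, 1, 2, -10, 0],
    [1, 0, 0, -20, 0],
    [1, 0, 0, -20, 0],
    [1, 0, 0, -20, 0],
    [1, 0, 0, -12, 0],
    [1, 0, 0, -6, 0],
    [1, 0, 0, -4, 0],
    [1, 0, 0, -4, 0],
    [1, 0, 0, -4, 0],
    [1, 0, 0, -4, 0],
    [1, 0, 0, 0, 0]
  ]
}}

```text
clock: 10.78
position: [0.6008, -0.141, 0.0596]
ee_rot: [-0.26, 3.13, -0.0]
force: [0.4, 0.0, 2.5]
width: 0.537
gripper_force: 30.0
```

>>> {"fn": "drive_tool", "kwargs": {
  "steps": [
    [1, 0, 0, -4, 0],
    [1, 0, 0, -4, 0],
    [1, 0, 0, -4, 0],
    [1, 0, 0, -4, 0],
    [1, 0, 0, 0, 0]
  ]
}}

```text
clock: 11.2
position: [0.6001, -0.1409, 0.0426]
ee_rot: [0.26, -3.13, -0.0]
force: [0.4, 0.2, 2.5]
width: 0.537
gripper_force: 30.0
```

Contact came at the expected height, and it is pivoting in the grip at about 2.5 N. I continue.

>>> {"fn": "drive_tool", "kwargs": {
  "steps": [
    [1, 0, 0, -4, 0],
    [1, 0, 0, -4, 0],
    [1, 0, 0, -4, 0],
    [1, 0, 0, -4, 0],
    [1, 0, 0, -3, 0],
    [1, 0, 0, -3, 0],
    [1, 0, 0, 0, 0],
    [1, 0, 0, 0, 0]
  ]
}}

```text
clock: 11.87
position: [0.6002, -0.1409, 0.0211]
ee_rot: [0.26, -3.13, -0.0]
force: [0.1, 0.5, 1.5]
width: 0.538
gripper_force: 30.0
```

>>> {"fn": "drive_tool", "kwargs": {
  "steps": [
    [1, 0, 0, -2, 0],
    [1, 0, 0, -2, 0],
    [1, 0, 0, 0, 0],
    [1, 0, 0, 0, 0]
  ]
}}

```text
clock: 12.2
position: [0.6004, -0.1409, 0.0174]
ee_rot: [0.26, -3.131, -0.0]
force: [1.1, 0.6, 1.9]
width: 0.535
gripper_force: 30.0
```

>>> {"fn": "drive_tool", "kwargs": {
  "steps": [
    [1, 0, 0, -1, 0],
    [1, 0, 0, -1, 0],
    [1, 0, 0, 0, 0]
  ]
}}

```text
clock: 12.45
position: [0.6005, -0.1409, 0.0153]
ee_rot: [-0.26, 3.131, -0.0]
force: [1.5, 0.9, 1.2]
width: 0.535
gripper_force: 30.0
```

>>> {"fn": "drive_tool", "kwargs": {
  "steps": [
    [1, 0, 0, -1, 0],
    [1, 0, 0, -1, 0],
    [1, 0, 0, 0, 0],
    [1, 0, 0, 0, 0]
  ]
}}

```text
clock: 12.78
position: [0.6006, -0.1409, 0.0135]
ee_rot: [-0.26, 3.13, 0.0]
force: [1.4, 0.4, 4.8]
width: 0.533
gripper_force: 30.0
```

The force has stepped up, so the second bar is loaded. I ease the grip, then open and rise.

>>> {"fn": "drive_tool", "kwargs": {
  "grip_force": 4,
  "steps": [
    [1, 0, 0, 0, 0],
    [1, 0, 0, 0, 0],
    [0.4, 0, 0, 0, 0],
    [0.3, 0, 0, 0, 0],
    [0, 0, 0, 0, 0],
    [0, 0, 0, 0, 0],
    [0, 0, 0, 0, 0],
    [0, 0, 0, 0, 0],
    [0, 0, 0, 0, 0],
    [0, 0, 0, 0, 0]
  ]
}}

```text
clock: 13.62
position: [0.6004, -0.1409, 0.0134]
ee_rot: [0.26, -3.131, -0.0]
force: [0.1, 0.5, 0.2]
width: 0.992
gripper_force: 0.0
```

>>> {"fn": "drive_tool", "kwargs": {
  "steps": [
    [0, 0, 0, 5, 0],
    [0, 0, 0, 10, 0],
    [0, 0, 0, 20, 0],
    [0, 0, 0, 30, 0],
    [0, 0, 0, 35, 0],
    [0, 0, 0, 35, 0],
    [0, 0, 30, 20, 0],
    [0, 0, 35, 0, 0],
    [0, 0, 35, 0, 0],
    [0, 0, 35, 0, 0],
    [0, 0, 35, 0, 0],
    [0, 0, 35, 0, 0],
    [0, 0, 35, 0, 0],
    [0, 0, 20, 0, 0],
    [0, 0, 0, 0, 0]
  ]
}}

```text
clock: 14.87
position: [0.5997, 0.1263, 0.1694]
ee_rot: [-0.272, 3.129, 0.006]
force: [0.1, 0.4, -0.4]
width: 1.0
gripper_force: 0.0
```

Run:
```python
from h import *
from cell import get_image
out=[]
g=get_image("top");hsv=cv2.cvtColor(g["image"],cv2.COLOR_RGB2HSV);m=(hsv[...,1]<45)&(hsv[...,2]>150);r=np.zeros_like(m);r[170:245,265:320]=1
n,l,s,_=cv2.connectedComponentsWithStats((m&r).astype(np.uint8));k=np.argmax(s[1:,4])+1
print(rect(l==k,g,.033))
for n,(u,v) in (("top",(292,205)),("side",(270,190))):
    g=get_image(n);im=g["image"];s=5.5
    out.append(cv2.resize(im[v-45:v+45,u-35:u+35],None,fx=s,fy=s,interpolation=2))
cv2.imwrite("pics/chk6.png",np.hstack(out)[:,:,::-1])
```

```text
(array([ 541.4, -151.4]), array([160.4,  50.3]), 9.5)
```

View pics/chk6.png

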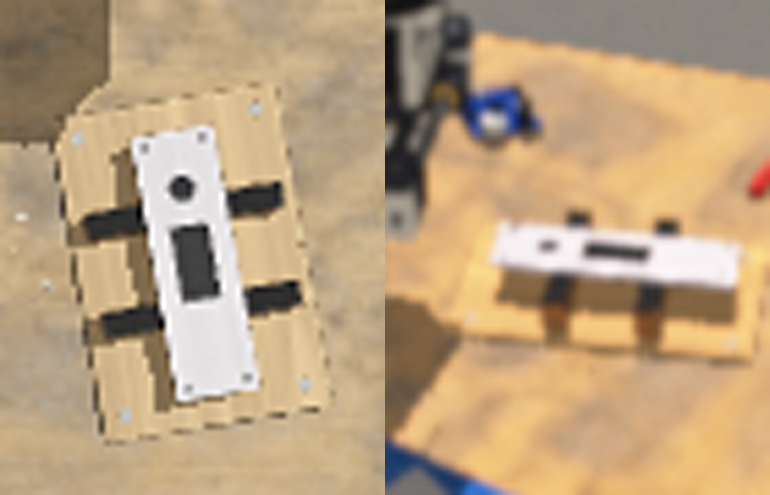

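The panel lies flat and face up across both bars. It is centred at (541, -151) at 9.5°, within about 2 mm of the rack's centre and square to the bars, with the hand clear.

```bash
python3 -c "from cell import arm;print(arm.sign_off())"
```

```text
the job is handed in; nothing more can be done
None
```

I tipped the panel up in the nest, took it by its raised end and laid it flat, face up, across both rack bars, about 2 mm off centre and square to them; the job is handed in at about 15 s on the robot's clock.

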